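Press the lid on the polish tin and hang the tin up

TASK

Stand the small handled tin upright on the round black spot of the lever press and swing the red-handled lever all the way down to its stop, so that it pushes the tin's raised yellow lid fully home. Let the lever return until it is fully open again, then hang the closed tin by its handle on the orange wire hook of the stand and let its swinging die down. Do not disturb the wrench, the brush, the jar or the red-brown polishing bar lying about.

Things in the scene. Friction and masses are not known exactly. Their poses are not given: they have to be found in the camera images.
- tin: Round white tin with a blue band, 54 mm across, 62 mm tall without the lid, about 0.25 kg, heavier at the bottom. Origin: centre of its underside; z up. A 6 mm wire D handle stands out along the tin's own -y to 69 mm from its axis, in the tin's y-z plane. The clear opening is 36 mm wide (y -27 to -63 mm) and 36 mm high (z 19 to 55 mm).
- tin_loop (a point): Centre of the opening in the tin's handle, at (0, -45, 37) mm in the tin's frame. The hook must pass through the opening along the tin's x.
- lid (a joint): Yellow push-on lid of the tin, 52 mm across, 7 mm thick, stiff to push (about 7 N). Value in m: 0 = fully raised (its top 76 mm above the tin's underside), 0.007 = pushed fully home (top at 69 mm).
- press: Grey hand lever press, fixed, its hinge at the far side from the robot. Origin at bench level under the centre of the spot. Its flat bed is 20 mm thick, reaching 75 mm either way in x and from y -85 to +155 mm. Two hinge cheeks stand at y +90 to +130 mm, up to 135 mm high. The lever's hinge axis runs along the press's x.
- press_spot (a point): Centre of the round black spot (68 mm across) on top of the bed, 20 mm above the bench: where the tin's underside belongs. Axes as the press.
- lever (a joint): Sprung lever, rad: 0 = open (arm upright), 1.6 = at its stop (arm level, along the press's -y over the tin). The spring drives it back to 0; holding it down takes about 5 N at the handle, 8 N with the stiff lid. A round pad 40 mm across sits under the arm 100 mm from the hinge. Arm 22 mm wide, 16 mm deep.
- lever_pivot (a point): Point of the lever's hinge axis in the middle of the arm; 100 mm to the +y of the spot and 109 mm above the bench.
- lever_grip (a point): Point to grip or push on the lever's red handle: a round bar 18 mm thick at the arm's end, 200 mm from the hinge axis. It stands out of the arm's side along the press's -x, 11 to 80 mm from the arm's mid-plane; this point is on its axis at 52 mm. The axes turn with the lever and are the press's at the stop.
- hook: Hook stand, fixed. Origin on the bench under the hanging place. A dark 16 mm post stands at x +70 mm on a 100 mm square foot; from its top two parallel level orange wires, 6 mm thick and 14 mm apart (20 mm over both), run along the stand's -x to x -35 mm and join in an upturned tip at x -41 mm, rising to 14 mm above the wires' axes.
- hook_seat (a point): Hanging place: point midway between the hook's two wires at the height of their axes, 190 mm above the bench, 35 mm behind the bend of the tip and 70 mm in front of the post. Axes as the stand.
- wrench: Bystander: steel wrench lying flat on the bench; origin at its middle.
- bar: Bystander: red-brown bar of polishing compound, 100 x 35 x 30 mm; origin under its centre.
- jar: Bystander: amber jar with a steel cap, 70 mm across, 80 mm tall; origin under its centre.
- brush: Bystander: brush lying on the bench nearest the robot; origin at its middle.

How it is judged (in metres and radians):
On the way, in this order (a step that is already met when the one before it is completed fails the run):
1. The tin stands upright on the press's spot (within 15 mm), its lid still raised (horizontal distance between tin and press_spot below 0.015 m and z of tin in the frame of press_spot below 0.006 m and angle between tin's own z axis and vertical below 0.12 rad and value of joint lid below 0.003 m), for 0.2 s.
2. The lever is on its way down (past 0.6 rad) while the tin stands on the spot with its lid still raised (horizontal distance between tin and press_spot below 0.02 m and z of tin in the frame of press_spot below 0.006 m and angle between tin's own z axis and vertical below 0.12 rad and value of joint lid below 0.003 m and value of joint lever above 0.6 rad), for 0.02 s.
3. The lever is at its stop (past 1.55 rad) over the tin and the lid is home (within 2 mm) (horizontal distance between tin and press_spot below 0.02 m and z of tin in the frame of press_spot below 0.006 m and angle between tin's own z axis and vertical below 0.12 rad and value of joint lever above 1.55 rad and value of joint lid above 0.005 m), for 0.1 s.
4. The lever is fully open again (below 0.1 rad), the lid home (value of joint lever below 0.1 rad and value of joint lid above 0.005 m), for 0.2 s.
At the end, for the whole second after the job is handed in: The closed tin hangs by its handle, at most swaying gently (under 0.3 m/s), hook through the opening between tip and post (opening centre within 25 mm sideways, 35 mm below to 5 mm above the wires), origin over 50 mm high; lid within 2 mm of home; lever below 0.1 rad (all of step 4 and x of tin_loop in the frame of hook between -0.037 and 0.06 m and y of tin_loop in the frame of hook_seat between -0.025 and 0.025 m and z of tin_loop in the frame of hook_seat between -0.035 and 0.005 m and height (world z) of tin above 0.05 m and linear speed of tin below 0.3 m/s); the robot touches nothing.
It fails at once if a bystander (wrench, bar, jar, brush) is moved by more than 30 mm (distance of any of wrench, bar, jar, brush from where it was at the start of the episode above 0.03 m).
It also fails if it takes over 72 s, if anything falls off the work surface, if the arm or the gripper's body presses on something with over 40 N, if the wrist force passes 120 N, or if a joint passes its speed limit or range.

ROBOT

A 6-joint arm with a two-finger parallel gripper is mounted at the origin on the work surface. World frame = base frame: x ahead of the robot, y to its left, z up, the work surface at z = 0. Lengths are in mm, angles in degrees, forces in N, time in s.
With the tool pointing down it reaches from about 300 to 850 mm from the base axis. Payload 4.2 kg.
Tool frame: the origin (TCP) lies midway between the tips of the shut fingers; the grasp point (between the pads) lies 19 mm behind it; z points along the fingers, y is the line along which they close (so a half turn about z gives the same grasp; the last joint's range is limited). The gripper opens to 91 mm and grips with 3 to 60 N. Pads are 32 mm wide; open, the fingers measure 118 mm over their backs; the gripper's body (76 mm by 178 mm) begins 60 mm behind the grasp point.
Start: joints at [-77.693, 18.312, 89.639, -0, 72.044, -1.146], TCP at [133.775, -559.238, 213.976] pointing down, gripper open.
Joint ranges: [-177.97, 177.97], [-48.28, 115.42], [12.27, 149.76], [-77.06, 257.06], [2.81, 150.46], [-146.56, 146.56]. Speed limits (degrees/s): [147.25, 147.25, 180, 180, 180, 180].

INTERFACE

Orientations are given as [roll, pitch, yaw] about the fixed x, y, z axes, in that order (R = Rz(yaw) Ry(pitch) Rx(roll)).
In Python, from workcell import state, grab_frame, camera_model, workorder gives the robot as it stands.
- The arm moves only by the tool carry_out, never from a script. Its argument "commands" is a list of rows, each a list of 7 numbers: the turn, a rotation vector about the tool's x, y, z in degrees, then the shift along the tool's x, y, z in mm, then the opening, from -1 (shut) to 1 (fully open). In form: [[ax, ay, az, dx, dy, dz, hand], ...]. A call has 1 to 20 rows; each row is the pose to reach, as a shift and turn from the pose commanded when the call began, along the tool's axes at that moment; what a row does not reach only later rows make up. A row lasts 1/10 s, in which the tool goes at most 50 mm and 8.59 degrees, less where a joint would pass 70% of its speed; a pose out of reach is approached as far as the arm can. A call with a gripper value outside its range is refused whole. The fingers move at their own pace and stop on an object; "force" is the grip in N (left out, the last holds). Time passes only in rows, so rows that repeat a pose let the fingers close. It gives the time, the measured TCP pose, the force, the opening and the grip force at its end, in the units of the state.
- state(): the state, without advancing time (a new reading comes with each control period).
- grab_frame(name): name is "scene" or "side" or "wrist"; returns the picture (480x640x3 uint8, red, green, blue); there is no depth.
- camera_model(name): a dict with "fx", "fy", "cx", "cy" (pixels), "dist" ([k1, k2, p1, p2, k3] as OpenCV has them; the pictures are not rectified), "origin" and "rotation" of the camera in the world; the wrist camera has in their place "mount" (4x4, takes a point from camera to tool coordinates, whose origin is the TCP and whose axes are the flange's). Camera axes: x right, y up, looking along -z (the intrinsics and any distortion apply to the point x, -y, -z); pixel columns grow to the right and rows downward; lengths in mm; the calibration is good to about 2 mm. A picture is of the moment at which its call begins: read the wrist's pose just before it. camera_model takes no time and is no camera call.
- workorder.job_done(): hands the job in; it is judged then, once.
The state is a dict: "time_s": time; "qpos": joint angles; "qvel": joint speeds; "effort": joint torques, N m; "ee_pos": TCP position; "ee_rot": TCP orientation; "force": force on the tool from outside, world axes, zero at the start; "torque": the same for the moment, N m; "gripper_width": finger opening in mm; "gripper_force": force on a finger pad.
Only numpy, scipy, OpenCV 4.12 (cv2) and the standard library are available. Lean on these libraries where they do the work, as an engineer would, in place of code of your own. Each camera call takes 0.05 s, during which the arm holds its last target. There are 200 camera calls.

## Working session

There is one attempt and no reset: what is moved stays moved. The work goes in short steps, Python scripts to look and compute and a tool call to move; the robot and the scene stay as the last step left them, time stands still between calls to the robot, and variables do not carry over. Pictures are saved under pics/ and viewed, at most 10 in all, crops included, and the job is handed in when it is done.

Besides the shell and the picture viewer there is one more tool, called after ">>>" as name([rows], argument=value, ...), one row to a line, values as JSON. carry_out: Moves the arm, as the interface text tells. Its arguments: {"type":"object","properties":{"commands":{"type":"array"},"force":{"type":"number"}},"required":["commands"]}

```bash
mkdir -p pics; ls; python3 - <<'E'
from workcell import state, grab_frame, camera_model
import cv2
print(state())
for n in ("scene","side","wrist"):
    cv2.imwrite(f"pics/{n}0.png",grab_frame(n)[:,:,::-1]); print(n,camera_model(n))
E
```

```text
pics
{'time_s': 0.0, 'qpos': array([-7.76931324e+01,  1.83513667e+01,  8.97050339e+01,  2.72819042e-04,
        7.20429810e+01, -1.14473494e+00]), 'qvel': array([ 0.04707201, -0.02637488,  0.05503754, -0.03017769, -0.01640416,
       -0.09032253]), 'effort': array([-1.73273158e-03, -4.12467027e+01, -2.31980574e+01,  7.24461442e-02,
        4.57485463e-02, -1.30960702e-04]), 'ee_pos': array([ 133.66804655, -558.74378517,  213.13231938]), 'ee_rot': array([-1.79900643e+02, -2.24478395e-03,  1.34515163e+01]), 'force': array([-0.25514094, -0.17459466,  1.04541534]), 'torque': array([-0.00738964,  0.06954452,  0.00721616]), 'gripper_force': 0.0, 'gripper_width': 91.24549307800407}
scene {'fx': 552.2707827507996, 'fy': 552.2707827507996, 'cx': 316.091661259911, 'cy': 236.30764954732769, 'dist': array([-0.00420734,  0.        ,  0.        ,  0.        ,  0.        ]), 'origin': array([1292.04953183, -363.42569183, 1296.62609713]), 'rotation': array([36.02655772, -0.43459985, 66.39760675])}
side {'fx': 442.81939586748547, 'fy': 442.81939586748547, 'cx': 309.13468909008316, 'cy': 239.10164170288908, 'dist': array([-0.084216,  0.      ,  0.      ,  0.      ,  0.      ]), 'origin': array([ 330.91959619, -550.8821778 ,  803.77362743]), 'rotation': array([ 4.38179465e+01, -2.07432218e-02, -2.19025822e+01])}
wrist {'fx': 335.41318475685426, 'fy': 335.41318475685426, 'cx': 317.95357599544434, 'cy': 246.45033107813592, 'dist': array([-0.03422171,  0.        ,  0.        ,  0.        ,  0.        ]), 'mount': array([[-9.34306707e-04,  9.61590198e-01,  2.74487556e-01,
         7.85461355e+01],
       [ 9.99998553e-01,  5.08145502e-04,  1.62367150e-03,
         8.72041153e-02],
       [ 1.42182698e-03,  2.74488676e-01, -9.61589281e-01,
        -1.71964828e+02],
       [ 0.00000000e+00,  0.00000000e+00,  0.00000000e+00,
         1.00000000e+00]])}
```

View pics/scene0.png

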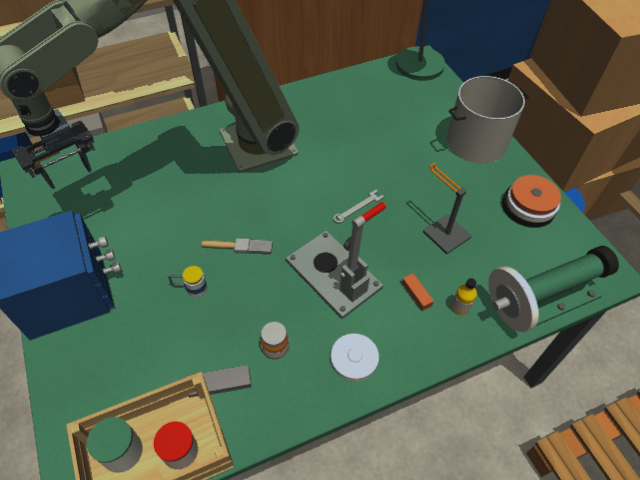

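View pics/side0.png

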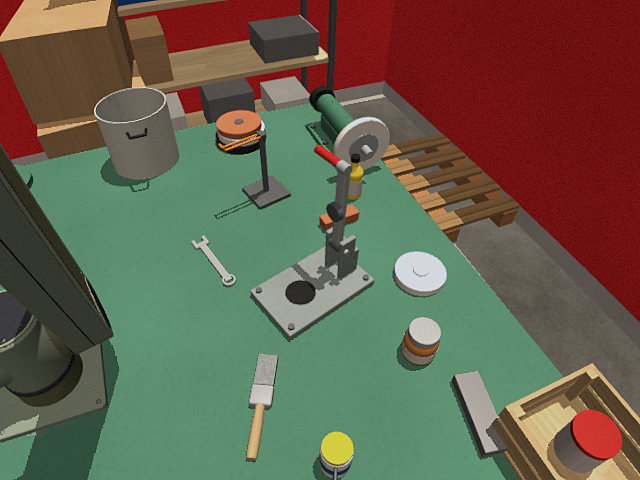

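Scene view shows the tin at (194,278) with its handle to the left (170,281), the spot at (325,262), the red lever handle at (373,212), and the hook with tip (432,166) and post (461,190). In the side view the spot is at (301,292), the lid at (337,448), the red handle at (330,157), and the wires around (240,143).

```bash
cat > h.py <<'E'
import numpy as np, cv2
from scipy.spatial.transform import Rotation as Ro
from workcell import state, grab_frame, camera_model
def cam(n,st=None):
    c=camera_model(n)
    if n=="wrist":
        T=tool(st)@c["mount"]; R,o=T[:3,:3],T[:3,3]
    else: R,o=Ro.from_euler("xyz",c["rotation"],degrees=True).as_matrix(),c["origin"]
    K=np.array([[c["fx"],0,c["cx"]],[0,c["fy"],c["cy"]],[0,0,1]])
    return K,np.array(c["dist"]),R,np.array(o)
def tool(st):
    T=np.eye(4);T[:3,:3]=Ro.from_euler("xyz",st["ee_rot"],degrees=True).as_matrix();T[:3,3]=st["ee_pos"];return T
def ray(C,px):
    K,d,R,o=C
    p=cv2.undistortPoints(np.array(px,float).reshape(-1,1,2),K,d)[:,0]
    v=np.c_[p[:,0],-p[:,1],-np.ones(len(p))]@R.T
    return o,v/np.linalg.norm(v,axis=1)[:,None]
def plane(C,px,z):
    o,v=ray(C,px); return o+v*((z-o[2])/v[:,2])[:,None]
def tri(C1,p1,C2,p2):
    (o1,v1),(o2,v2)=ray(C1,p1),ray(C2,p2); v1,v2=v1[0],v2[0]
    s=np.linalg.lstsq(np.c_[v1,-v2],o2-o1,rcond=None)[0]
    a,b=o1+s[0]*v1,o2+s[1]*v2
    return (a+b)/2,np.linalg.norm(a-b)
def proj(C,P):
    K,d,R,o=C; q=(np.atleast_2d(P)-o)@R*[1,-1,-1]
    return cv2.projectPoints(q,np.zeros(3),np.zeros(3),K,d)[0][:,0]
def blobs(im,lo,hi,box,amin=20):
    hsv=cv2.cvtColor(im,cv2.COLOR_RGB2HSV); m=cv2.inRange(hsv,np.array(lo),np.array(hi))
    w=np.zeros_like(m); x0,y0,x1,y1=box; w[y0:y1,x0:x1]=255
    m&=w; n,l,s,c=cv2.connectedComponentsWithStats(m)
    return m,[(c[i].round(1),s[i]) for i in range(1,n) if s[i][4]>=amin]
E
python3 - <<'E'
from h import *
im={n:cv2.imread(f"pics/{n}0.png")[:,:,::-1].copy() for n in("scene","side")}
S,D=cam("scene"),cam("side")
C={"scene":S,"side":D}
Q={"lid":((22,150,120),(35,255,255),{"scene":(175,255,215,300),"side":(310,420,365,470)}),
"spot":((0,0,0),(180,255,45),{"scene":(300,240,350,285),"side":(275,270,325,315)}),
"red":((0,180,90),(6,255,255),{"scene":(350,195,395,230),"side":(305,135,360,180)}),
"orange":((8,150,100),(22,255,255),{"scene":(420,155,475,200),"side":(205,125,268,165)})}
for k,(lo,hi,b) in Q.items():
    for n in b:
        m,r=blobs(im[n],lo,hi,b[n],15)
        print(k,n,[(c.tolist(),s.tolist()) for c,s in r])
        if k in("lid","spot"):
            for c,s in r: print("   ",plane(C[n],c,76 if k=="lid" else 20).round(1))
a=cv2.resize(im["scene"][180:325,150:410],None,fx=3,fy=3,interpolation=cv2.INTER_CUBIC)[:,:,::-1]
cv2.imwrite("pics/c1.png",a)
b=cv2.resize(im["side"][120:350,190:390],(520,598),interpolation=cv2.INTER_CUBIC)[:,:,::-1]
c=cv2.resize(im["scene"][150:255,415:475],(280,490),interpolation=cv2.INTER_CUBIC)[:,:,::-1]
o=np.zeros((598,800,3),np.uint8);o[:,:520]=b;o[:490,520:]=c
cv2.imwrite("pics/c2.png",o)
E
```

```text
lid scene [([192.1, 274.0], [183, 266, 19, 17, 266])]
    [[ 465.9 -344.    76. ]]
lid side [([336.7, 447.9], [321, 432, 32, 33, 821])]
    [[ 460.7 -346.3   76. ]]
spot scene [([347.2, 246.6], [344, 243, 6, 7, 19]), ([325.1, 262.2], [314, 253, 23, 19, 348])]
    [[512.7  83.4  20. ]]
    [[536.1   4.6  20. ]]
spot side [([300.1, 291.7], [286, 281, 29, 23, 321])]
    [[533.3   5.1  20. ]]
red scene [([373.8, 210.8], [362, 202, 24, 19, 171])]
red side [([326.4, 154.3], [314, 145, 26, 21, 201])]
orange scene [([443.3, 176.8], [430, 163, 31, 29, 159])]
orange side [([237.3, 128.9], [217, 125, 43, 10, 258]), ([238.4, 142.4], [218, 134, 43, 17, 192])]
```

View pics/c1.png

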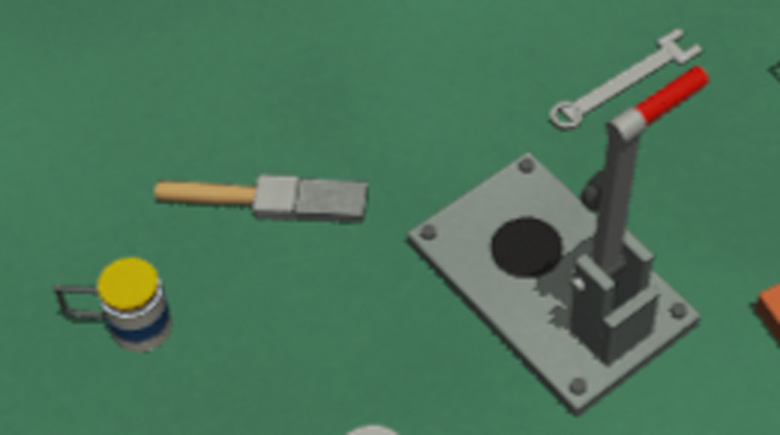

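View pics/c2.png

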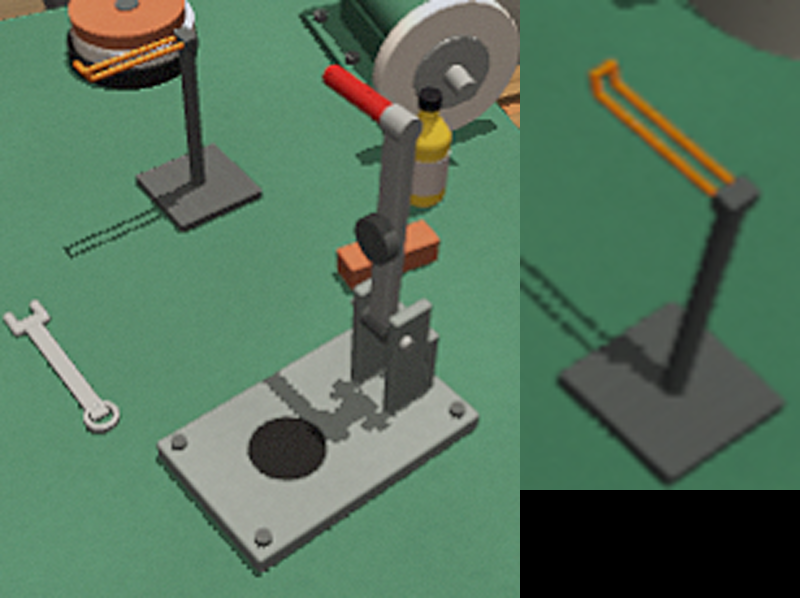

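The crops show the bed's top corners, the handle's outer bar, and the hook's bends, tip and foot clearly. I'll turn those pixels into positions.

```bash
python3 - <<'E'
from h import *
S,D=cam("scene"),cam("side")
c=plane(S,[(326.7,231),(286,259),(342.3,314),(383,285.3)],20); print("bed scene\n",c.round(1))
d=plane(D,[(251.5,293.1),(290,334.6),(373.8,276.9)],20); print("bed side\n",d.round(1))
ang=lambda v:np.degrees(np.arctan2(v[1],v[0])).round(1)
print("y dir",ang(c[2]-c[1]),ang(c[3]-c[0]),ang(d[2]-d[1]),"x dir",ang(c[1]-c[0]),ang(c[2]-c[3]),ang(d[1]-d[0]))
h=np.array([plane(S,(169,276.7),58)[0],plane(S,(171.7,285),16)[0]]);print("handle",h.round(1))
t=np.array([463.5,-345,0]); print("tin -y dir",[ang(x-t) for x in h],[np.linalg.norm((x-t)[:2]).round(1) for x in h])
f=plane(S,[(423.6,231.4),(448.2,215.4),(470.7,236.4),(446.7,253.3)],10);print("foot",f.round(1),f.mean(0),ang(f[2]-f[1]),ang(f[3]-f[0]))
b=plane(S,[(431.7,170.4),(436,168.6),(456.8,191),(460.8,188)],190);print("wires",b.round(1),ang(b[2]-b[0]),ang(b[3]-b[1]))
e=plane(D,[(224.6,150.2),(219,146.5),(261,138.5)],190);print("side",e.round(1))
print("post top",plane(S,(461.5,191.4),195))
print("red tri",tri(S,(373.8,210.8),D,(326.4,154.3)))
E
```

```text
bed scene
 [[439.9  52.8  20. ]
 [483.5 -90.7  20. ]
 [700.4 -20.1  20. ]
 [665.5 117.2  20. ]]
bed side
 [[432.6  41.2  20. ]
 [474.8 -89.1  20. ]
 [703.7 -18.4  20. ]]
y dir 18.0 15.9 17.2 x dir -73.1 -75.7 -72.0
handle [[ 437.8 -401.7   58. ]
 [ 437.3 -403.1   16. ]]
tin -y dir [np.float64(-114.4), np.float64(-114.2)] [np.float64(62.3), np.float64(63.7)]
foot [[545.8 314.1  10. ]
 [523.3 411.3  10. ]
 [615.4 430.3  10. ]
 [638.7 335.3  10. ]] [580.80442105 372.76210522  10.        ] 11.7 12.8
wires [[479.1 344.1 190. ]
 [478.  358.3 190. ]
 [569.3 367.3 190. ]
 [564.5 382.7 190. ]] 14.5 15.8
side [[472.9 345.2 190. ]
 [464.1 365.7 190. ]
 [569.  359.8 190. ]]
post top [[578.59917784 374.66980842 195.        ]]
red tri (array([622.06762422,  82.45498748, 309.44815323]), np.float64(2.731883722459718))
```

>>> carry_out([
  [0,0,-89,371,-131,0,1],
  [0,0,-89,371,-131,0,1],
  [0,0,-89,371,-131,0,1],
  [0,0,-89,371,-131,0,1],
  [0,0,-89,371,-131,0,1],
  [0,0,-89,371,-131,0,1],
  [0,0,-89,371,-131,0,1],
  [0,0,-89,371,-131,0,1],
  [0,0,-89,371,-131,0,1],
  [0,0,-89,371,-131,0,1],
  [0,0,-89,371,-131,0,1],
  [0,0,-89,371,-131,0,1],
  [0,0,-89,371,-131,0,1],
])

```text
time_s: 1.45
ee_pos: [464.0, -345.4, 213.7]
ee_rot: [-180.0, -0.0, 102.4]
force: [0.9, 0.2, 0.3]
gripper_width: 91.5
gripper_force: 0.0
```

```bash
python3 - <<'E'
from h import *
s=state(); im=grab_frame("wrist"); print(s["time_s"],s["ee_pos"],s["ee_rot"],s["qpos"])
np.save("q1.npy",np.r_[s["qpos"],s["ee_pos"],s["ee_rot"]])
cv2.imwrite("pics/w1.png",im[:,:,::-1])
W=cam("wrist",s)
m,r=blobs(im,(22,150,100),(35,255,255),(0,0,640,480),200)
for c,b in r: print(c,b,plane(W,c,76))
E
```

```text
1.45 [ 463.9986464  -345.43549137  213.74329817] [-1.79984186e+02 -1.75777048e-02  1.02379552e+02] [-3.78053811e+01  1.86466311e+01  8.91771615e+01 -9.36551735e-04
  7.21998350e+01 -5.01846486e+01]
[314.6 234.1] [ 288  208   53   52 1767] [[ 461.28359583 -344.14600246   76.        ]]
```

View pics/w1.png

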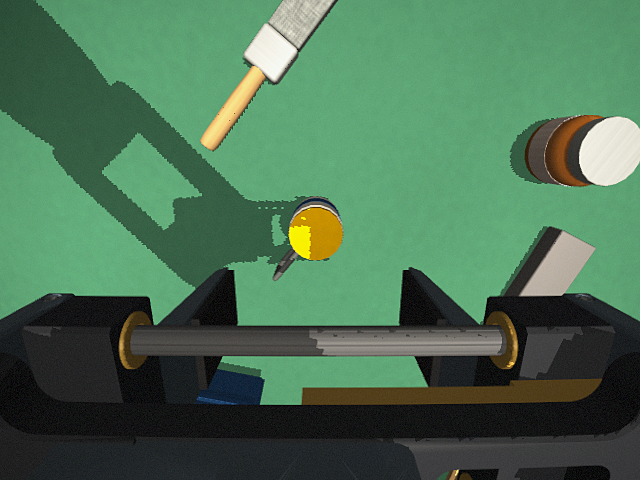

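The wrist view shows the lid at (315,234) and the handle's outer end at about (277,278), pointing down-left. The brush is well clear of the fingers.

```bash
python3 - <<'E'
from h import *
v=np.load("q1.npy"); s=dict(ee_pos=v[6:9],ee_rot=v[9:]); W=cam("wrist",s)
c=np.array([461.3,-344.1])
for z in (58,16):
  for p in ((277,278),(280,272)):
    d=plane(W,p,z)[0][:2]-c; print(z,p,np.degrees(np.arctan2(d[1],d[0])),np.hypot(*d))
im=cv2.imread("pics/w1.png"); hsv=cv2.cvtColor(im,cv2.COLOR_BGR2HSV)
m=cv2.inRange(hsv,np.array((0,0,0)),np.array((180,90,140)));m[:240]=0;m[290:]=0;m[:,:268]=0;m[:,298:]=0
ys,xs=np.nonzero(m); P=plane(W,np.c_[xs,ys],58)[:,:2]-c; a=np.degrees(np.arctan2(P[:,1],P[:,0])); r=np.hypot(*P.T)
for k in range(25,80,8):
    q=(r>=k)&(r<k+8); print(k,q.sum(),np.median(a[q]) if q.any() else 0)
E
```

```text
58 (277, 278) -115.17286609880537 65.06736896956707
58 (280, 272) -116.56362921969618 57.75888663213412
16 (277, 278) -111.2231586374895 81.54750372852149
16 (280, 272) -112.01256759738953 73.20085780039882
25 28 -124.12855665294512
33 76 -120.40881983121787
41 82 -119.84344765315122
49 69 -118.63528171247192
57 54 -117.41568615145403
65 18 -116.66506687847811
73 0 0
```

>>> carry_out([
  [0,0,0,1,-2,50,1],
  [0,0,0,1,-2,100,1],
  [0,0,0,1,-2,145,1],
  [0,0,0,1,-2,175,1],
  [0,0,0,1,-2,190,1],
  [0,0,0,1,-2,194,1],
  [0,0,0,1,-2,194,-1],
  [0,0,0,1,-2,194,-1],
  [0,0,0,1,-2,194,-1],
  [0,0,0,1,-2,194,-1],
  [0,0,0,1,-2,194,-1],
  [0,0,0,1,-2,194,-1],
], force=25)

```text
time_s: 2.7
ee_pos: [462.1, -345.2, 20.6]
ee_rot: [180.0, 0.0, 102.5]
force: [-1.0, -0.1, 4.0]
gripper_width: 53.4
gripper_force: 25.0
```

>>> carry_out([
  [0,0,0,0,0,-30,-1],
  [0,0,0,0,0,-70,-1],
  [0,0,0,0,0,-110,-1],
  [0,0,52,326,146,-110,-1],
  [0,0,52,326,146,-110,-1],
  [0,0,52,326,146,-110,-1],
  [0,0,52,326,146,-110,-1],
  [0,0,52,326,146,-110,-1],
  [0,0,52,326,146,-110,-1],
  [0,0,52,326,146,-110,-1],
  [0,0,52,326,146,-110,-1],
  [0,0,52,326,146,-110,-1],
  [0,0,52,326,146,-110,-1],
  [0,0,52,326,146,-110,-1],
])

```text
time_s: 4.1
ee_pos: [533.7, 4.0, 129.6]
ee_rot: [-180.0, 0.1, 50.4]
force: [-0.4, -0.1, -2.1]
gripper_width: 54.1
gripper_force: 25.0
```

```bash
python3 - <<'E'
from h import *
s=state(); print(s["ee_pos"],s["ee_rot"],s["qpos"],s["gripper_width"]); np.save("q2.npy",np.r_[s["qpos"],s["ee_pos"],s["ee_rot"]])
a=grab_frame("side")[100:400,150:450];b=grab_frame("wrist");cv2.imwrite("pics/w2.png",b[:,:,::-1])
o=np.zeros((600,800,3),np.uint8);o[:400,:400]=cv2.resize(a,(400,400));o[:300,400:]=cv2.resize(b,(400,300));cv2.imwrite("pics/m2.png",o[:400,:,::-1])
m,r=blobs(b,(0,0,0),(180,255,50),(0,0,640,280),200)
E
```

```text
[533.71687966   4.02055344 129.57848482] [-1.79976405e+02  5.95431681e-02  5.04199603e+01] [-7.83113207e-01  1.86356147e+01  1.02274635e+02 -3.68359451e-02
  5.91454520e+01  3.88158458e+01] 54.07591723018878
```

View pics/m2.png

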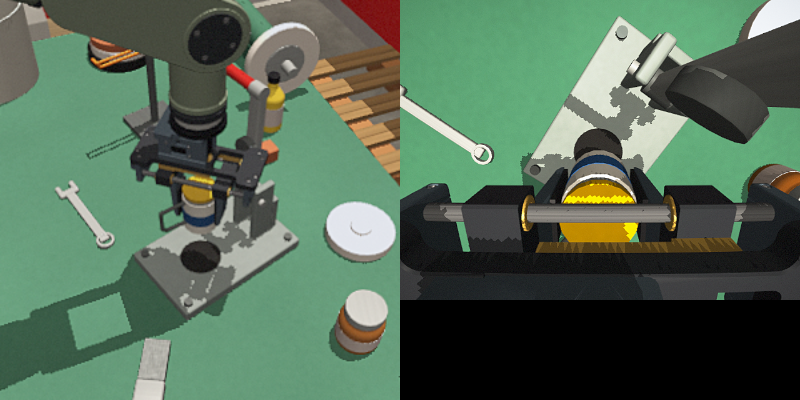

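The tin is held over the bed, with the pad and lever arm clear of the gripper; the spot shows at about (600,143) in the wrist half. Now I'll lower it and release.

>>> carry_out([
  [0,0,0,1,0,40,-1],
  [0,0,0,1,0,70,-1],
  [0,0,0,1,0,82,-1],
  [0,0,0,1,0,88,-1],
  [0,0,0,1,0,88,-1],
  [0,0,0,1,0,88,-1],
  [0,0,0,1,0,88,1],
  [0,0,0,1,0,88,1],
  [0,0,0,1,0,88,1],
  [0,0,0,1,0,60,1],
  [0,0,0,1,0,10,1],
  [0,0,0,1,0,-40,1],
  [0,0,0,1,0,-40,1],
])

```text
time_s: 5.5
ee_pos: [539.5, 5.7, 177.5]
ee_rot: [179.3, -0.6, 50.5]
force: [-0.1, 0.3, -0.8]
gripper_width: 91.2
gripper_force: 0.0
```

```bash
python3 - <<'E'
from h import *
s=state(); print(s["time_s"],s["ee_pos"],s["ee_rot"])
C={"side":cam("side"),"wrist":cam("wrist",s)}
for n in C:
    im=grab_frame(n); cv2.imwrite(f"pics/{n}3.png",im[:,:,::-1])
    for c,b in blobs(im,(22,150,80),(35,255,255),(250,150,400,340),100)[1]: print(n,c,b,plane(C[n],c,96))
    for c,b in blobs(im,(0,180,60),(6,255,255),(250,60,400,300),60)[1]: print(n,"red",c,b)
E
```

```text
5.5 [539.5468019    5.65269376 177.51287079] [179.28878705  -0.57010439  50.46352044]
side [356.  172.5] [350 163  14  19 198] [[786.91300082 256.25001091  96.        ]]
side [302.2 266.3] [290 261  23  13 198] [[541.61375092  11.38126186  96.        ]]
side red [366.6  72.4] [ 334   60   66   35 1035]
side red [329.4 156.5] [322 147  18  19 152]
wrist [316.2 251.4] [ 283  223   67   63 2781] [[541.33390009   8.00102664  96.        ]]
```

>>> carry_out([
  [0,0,0,0,0,-60,1],
  [0,0,0,0,0,-60,1],
  [0,0,0,0,0,-60,1],
  [0,0,0,0,0,-60,1],
])

```text
time_s: 6.0
ee_pos: [533.8, 5.6, 227.9]
ee_rot: [-179.8, 0.1, 50.5]
force: [-0.1, 0.0, 0.2]
gripper_width: 91.1
gripper_force: 0.0
```

```bash
python3 - <<'E'
from h import *
s=state(); print(s["time_s"],s["ee_pos"],s["ee_rot"])
C={"side":cam("side"),"wrist":cam("wrist",s)}
for n in C:
    im=grab_frame(n); cv2.imwrite(f"pics/{n}4.png",im[:,:,::-1])
    for c,b in blobs(im,(22,150,80),(35,255,255),(250,150,400,340),100)[1]: print(n,c,b,plane(C[n],c,96))
cv2.imwrite("pics/m4.png",np.hstack([cv2.imread("pics/side4.png")[150:390,200:400].repeat(2,0).repeat(2,1)[:480],cv2.resize(cv2.imread("pics/wrist4.png")[:480],(400,300),).copy() if 0 else cv2.imread("pics/wrist4.png")[:480,120:520]]))
E
```

```text
6.0 [533.78559431   5.63603988 227.94142219] [-1.79843711e+02  1.35230521e-01  5.04564986e+01]
side [356.9 171.9] [351 163  13  19 161] [[790.21943463 257.6702564   96.        ]]
side [301.4 268.5] [290 261  23  16 302] [[537.88774419   6.40919704  96.        ]]
wrist [320.4 232.6] [ 293  208   56   53 2163] [[538.56513463   8.08445296  96.        ]]
```

View pics/m4.png

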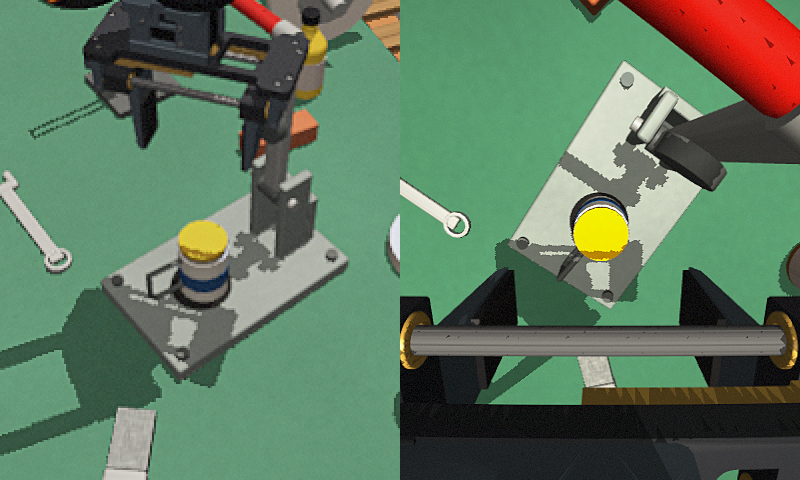

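The tin stands upright near the centre of the spot, lid raised and handle towards the robot. Next I'll rise over the lever handle and look at it.

>>> carry_out([
  [0,0,0,0,0,-50,1],
  [0,0,0,0,0,-100,1],
  [0,0,0,0,0,-150,1],
  [0,0,-56.5,95,14,-165,1],
  [0,0,-56.5,95,14,-165,1],
  [0,0,-56.5,95,14,-165,1],
  [0,0,-56.5,95,14,-165,1],
  [0,0,-56.5,95,14,-165,1],
  [0,0,-56.5,95,14,-165,1],
  [0,0,-56.5,95,14,-165,1],
  [0,0,-56.5,95,14,-165,1],
  [0,0,-56.5,95,14,-165,1],
  [0,0,-56.5,95,14,-165,1],
])

```text
time_s: 7.4
ee_pos: [606.1, 69.9, 394.2]
ee_rot: [-179.9, -0.0, 106.9]
force: [0.0, -0.3, -0.5]
gripper_width: 91.4
gripper_force: 0.0
```

```bash
python3 - <<'E'
from h import *
s=state(); print(s["time_s"],s["ee_pos"],s["ee_rot"],s["qpos"]);np.save("q3.npy",np.r_[s["qpos"],s["ee_pos"],s["ee_rot"]])
W=cam("wrist",s); im=grab_frame("wrist"); cv2.imwrite("pics/w5.png",im[:,:,::-1])
m,r=blobs(im,(0,180,60),(6,255,255),(0,0,640,330),300)
cs=max(cv2.findContours(m,0,2)[0],key=cv2.contourArea)
print([(c,b) for c,b in r]); box=cv2.boxPoints(cv2.minAreaRect(cs)); print(box)
P=plane(W,box,312); print(P.round(1)); 
d=P[1]-P[0]; e=P[2]-P[1]; print(np.hypot(*d[:2]),np.degrees(np.arctan2(d[1],d[0])),np.hypot(*e[:2]),np.degrees(np.arctan2(e[1],e[0])),P.mean(0))
E
```

```text
7.4 [606.11117529  69.94566939 394.23258295] [-1.79931729e+02 -7.61572845e-03  1.06879329e+02] [ 5.50616167e+00  1.91130583e+01  6.32531907e+01 -6.05133152e-03
  9.77021832e+01 -1.13739792e+01]
[(array([339.8, 247.1]), array([ 329,  205,   24,   87, 1772], dtype=int32)), (array([630.9, 297.5]), array([615, 271,  25,  49, 432], dtype=int32))]
[[327.78906 290.8051 ]
 [330.12115 204.51677]
 [352.32117 205.11676]
 [349.98907 291.4051 ]]
[[623.9  41.4 312. ]
 [604.5 109.7 312. ]
 [620.8 114.2 312. ]
 [641.5  46.2 312. ]]
70.99565356038893 105.85349037504685 16.92819066044557 15.306613380777536 [622.68746431  77.88786462 312.        ]
```

>>> carry_out([
  [0,0,0,7,18,20,0.2],
  [0,0,0,7,18,50,0.2],
  [0,0,0,7,18,85,0.2],
  [0,0,0,7,18,104,0.2],
  [0,0,0,7,18,104,-1],
  [0,0,0,7,18,104,-1],
  [0,0,0,7,18,104,-1],
  [0,0,0,7,18,104,-1],
  [0,0,0,7,18,104,-1],
  [0,0,0,7,18,104,-1],
], force=30)

```text
time_s: 8.45
ee_pos: [620.9, 81.7, 291.8]
ee_rot: [-180.0, 0.0, 106.9]
force: [-2.2, 0.2, 2.9]
gripper_width: 17.2
gripper_force: 30.0
```

>>> carry_out([
  [0,0,0,0,-20,1,-1],
  [0,0,0,0,-40,4,-1],
  [0,0,0,1,-59,9,-1],
  [0,0,0,1,-78,16,-1],
  [0,0,0,1,-96,24.5,-1],
  [0,0,0,2,-113,35,-1],
  [0,0,0,2,-129,47,-1],
  [0,0,0,2,-143.5,60.7,-1],
  [0,0,0,2,-156.7,75.7,-1],
  [0,0,0,2,-168.3,92,-1],
])

```text
time_s: 9.45
ee_pos: [459.0, 34.2, 200.7]
ee_rot: [179.9, 0.1, 106.9]
force: [-5.3, -1.4, 10.4]
gripper_width: 17.4
gripper_force: 30.0
```

>>> carry_out([
  [0,0,0,0,-9.9,17.3,-1],
  [0,0,0,0,-18,35.5,-1],
  [0,0,0,0,-24.4,54.5,-1],
  [0,0,0,0,-28.7,74,-1],
  [0,0,0,0,-31.2,94,-1],
  [0,0,0,0,-31.7,108,-1],
  [0,0,0,0,-31.7,116,-1],
  [0,0,0,0,-31.7,118,-1],
  [0,0,0,0,-31.7,118,-1],
  [0,0,0,0,-31.7,118,-1],
  [0,0,0,0,-31.7,118,-1],
])

```text
time_s: 10.55
ee_pos: [422.6, 23.7, 79.7]
ee_rot: [-179.1, -0.1, 107.0]
force: [-12.3, -7.7, 3.4]
gripper_width: 17.2
gripper_force: 30.0
```

```bash
python3 - <<'E'
from h import *
s=state(); print(s["time_s"],s["ee_pos"],s["force"],s["gripper_width"])
a=grab_frame("side")[180:360,220:400];b=grab_frame("scene")[200:320,280:400]
cv2.imwrite("pics/m6.png",np.hstack([cv2.resize(a,(400,400)),cv2.resize(b,(400,400))])[:,:,::-1])
E
```

```text
10.55 [422.58912305  23.69898514  79.68491242] [-12.30418091  -7.6667327    3.39200083] 17.198499824462758
```

View pics/m6.png

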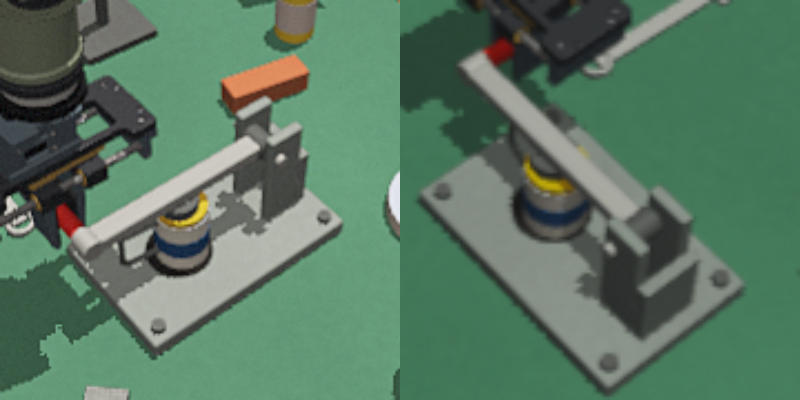

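The lever is level and its pad sits on the lid. I'll push a little further to confirm the stop.

>>> carry_out([
  [0,0,0,0,4,5,-1],
  [0,0,0,0,4,8,-1],
  [0,0,0,0,4,8,-1],
  [0,0,0,0,4,8,-1],
], force=45)

```text
time_s: 11.05
ee_pos: [422.4, 23.8, 75.4]
ee_rot: [-178.7, -0.1, 107.0]
force: [-31.0, -13.1, 50.6]
gripper_width: 17.2
gripper_force: 45.0
```

```bash
python3 - <<'E'
from h import *
s=state(); print(s["time_s"],s["ee_pos"],s["force"],s["gripper_width"])
im=grab_frame("side"); cv2.imwrite("pics/s7.png",im[:,:,::-1])
D=cam("side")
# arm end height: expected pixels of the arm-end top edge at lever 1.6 and 1.5
a=np.array([.961,.276]);p=np.array([635,34.2])
for f in(1.5,1.55,1.6):
    q=p-a*200*np.sin(f); print(f,proj(D,[*q,109+200*np.cos(f)]))
m,r=blobs(im,(0,180,60),(6,255,255),(200,240,320,320),10); print(r)
E
```

```text
11.05 [422.36262015  23.78988001  75.43680525] [-31.0218263  -13.10889521  50.5825993 ] 17.168629222984425
1.5 [[261.00504591 283.34911073]]
1.55 [[261.2140866  286.61237729]]
1.6 [[261.63061124 289.70176138]]
[(array([250.3, 279. ]), array([246, 273,  11,  14,  92], dtype=int32))]
```

>>> carry_out([
  [0,0,0,0,-4,-10,-1],
  [0,0,0,0,-3.5,-28,-1],
  [0,0,0,0,-1,-48,-1],
  [0,0,0,0,3,-67,-1],
  [0,0,0,0,9.6,-86,-1],
  [0,0,0,0,17.8,-104,-1],
  [0,0,0,0,27.7,-122,-1],
  [0,0,0,0,39,-138,-1],
  [0,0,0,-1,52.5,-153,-1],
  [0,0,0,-1,67,-167,-1],
  [0,0,0,-1,83,-179,-1],
  [0,0,0,-2,100,-189,-1],
  [0,0,0,-2,118,-198,-1],
  [0,0,0,-2,137,-205,-1],
  [0,0,0,-3,156,-210,-1],
  [0,0,0,-3,176,-213,-1],
  [0,0,0,-3,192,-214,-1],
  [0,0,0,-3,194,-214,0.2],
  [0,0,0,-3,194,-214,0.2],
  [0,0,0,-3,194,-214,0.2],
], force=30)

```text
time_s: 13.1
ee_pos: [619.0, 80.1, 286.9]
ee_rot: [-180.0, 0.0, 106.9]
force: [0.5, 0.5, -0.1]
gripper_width: 38.6
gripper_force: 0.0
```

>>> carry_out([
  [0,0,0,0,0,-40,0.5],
  [0,0,0,0,0,-85,1],
  [0,0,-85.5,-46,-98,-110,1],
  [0,0,-85.5,-46,-98,-110,1],
  [0,0,-85.5,-46,-98,-110,1],
  [0,0,-85.5,-46,-98,-110,1],
  [0,0,-85.5,-46,-98,-110,1],
  [0,0,-85.5,-46,-98,-110,1],
  [0,0,-85.5,-46,-98,-110,1],
  [0,0,-85.5,-46,-98,-80,1],
  [0,0,-85.5,-46,-98,-40,1],
  [0,0,-85.5,-46,-98,0,1],
  [0,0,-85.5,-46,-98,40,1],
  [0,0,-85.5,-46,-98,60,1],
  [0,0,-85.5,-46,-98,60,1],
  [0,0,-85.5,-46,-98,60,1],
])

```text
time_s: 14.7
ee_pos: [539.4, 7.6, 227.9]
ee_rot: [-180.0, 0.1, -167.6]
force: [-0.8, 0.4, 0.6]
gripper_width: 91.1
gripper_force: 0.0
```

```bash
python3 - <<'E'
from h import *
s=state(); print(s["time_s"],s["ee_pos"],s["ee_rot"],s["qpos"]);np.save("q4.npy",np.r_[s["qpos"],s["ee_pos"],s["ee_rot"]])
W=cam("wrist",s); im=grab_frame("wrist"); cv2.imwrite("pics/w8.png",im[:,:,::-1])
for c,b in blobs(im,(22,150,80),(35,255,255),(200,120,440,340),300)[1]: print(c,b,plane(W,c,89))
sd=grab_frame("side"); 
for c,b in blobs(sd,(22,150,80),(35,255,255),(270,230,340,320),50)[1]: print(c,b,plane(cam("side"),c,89))
a=sd[120:340,200:400]
cv2.imwrite("pics/m8.png",np.hstack([cv2.resize(a,(436,480)),im[:,140:500]])[:,:,::-1])
E
```

```text
14.7 [539.39433304   7.60160366 227.89678076] [-1.79974905e+02  6.43446393e-02 -1.67558112e+02] [-4.07800688e-01  1.45664290e+01  9.29469469e+01 -1.06542328e-02
  7.24183102e+01 -1.02846463e+02]
[317.  233.5] [ 290  212   54   46 2024] [[538.94364116   6.81264942  89.        ]]
[301.7 271.4] [290 263  23  19 334] [[537.65432479   4.31364749  89.        ]]
```

View pics/m8.png

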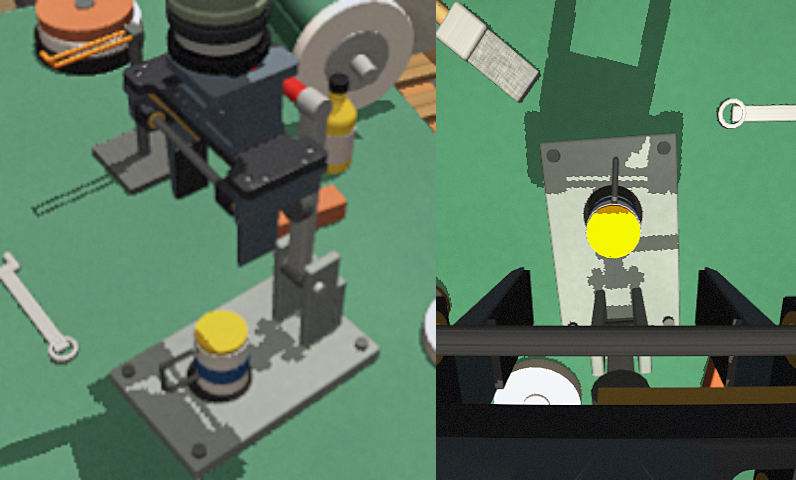

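The lid is seated, the lever is open again, and the handle lines up with the tool's x axis. I'll regrasp, lift, and go look at the hook from above.

>>> carry_out([
  [0,0,0,0,0,50,1],
  [0,0,0,0,0,100,1],
  [0,0,0,0,0,145,1],
  [0,0,0,0,0,175,1],
  [0,0,0,0,0,186,1],
  [0,0,0,0,0,187,1],
  [0,0,0,0,0,187,-1],
  [0,0,0,0,0,187,-1],
  [0,0,0,0,0,187,-1],
  [0,0,0,0,0,187,-1],
  [0,0,0,0,0,187,-1],
  [0,0,0,0,0,187,-1],
  [0,0,0,0,0,160,-1],
  [0,0,0,0,0,120,-1],
  [0,0,0,0,0,70,-1],
  [0,0,0,0,0,20,-1],
  [0,0,0,0,0,-30,-1],
  [0,0,0,0,0,-72,-1],
], force=30)

```text
time_s: 16.6
ee_pos: [539.0, 7.9, 301.3]
ee_rot: [-180.0, 0.1, -167.5]
force: [0.1, -1.4, -3.0]
gripper_width: 53.5
gripper_force: 30.0
```

>>> carry_out([
  [0,0,89,50,265,0,-1],
  [0,0,89,50,265,0,-1],
  [0,0,89,50,265,0,-1],
  [0,0,89,50,265,0,-1],
  [0,0,89,50,265,0,-1],
  [0,0,89,50,265,0,-1],
  [0,0,89,50,265,0,-1],
  [0,0,89,50,265,0,-1],
  [0,0,89,50,265,0,-1],
  [0,0,89,50,265,0,-1],
  [0,0,89,50,265,0,-1],
  [0,0,89,50,265,0,-1],
  [0,0,89,50,265,0,-1],
])

```text
time_s: 17.9
ee_pos: [433.1, 255.6, 298.4]
ee_rot: [-179.9, 0.0, 103.6]
force: [0.0, -0.1, -2.9]
gripper_width: 53.6
gripper_force: 30.0
```

```bash
python3 - <<'E'
from h import *
s=state(); print(s["time_s"],s["ee_pos"],s["ee_rot"],s["qpos"],s["gripper_width"]);np.save("q5.npy",np.r_[s["qpos"],s["ee_pos"],s["ee_rot"]])
W=cam("wrist",s); im=grab_frame("wrist"); cv2.imwrite("pics/w9.png",im[:,:,::-1])
m,r=blobs(im,(8,150,60),(22,255,255),(0,0,640,330),40)
for c,b in r: print(c,b)
for n in ("scene","side"): cv2.imwrite(f"pics/{n}9.png",grab_frame(n)[:,:,::-1])
seat=np.array([512,356.5]);hx=np.array([.972,.233]);hy=np.array([-.233,.972])
for x,y in((-41,-7),(-41,7),(60,-7),(60,7)): print(x,y,proj(W,[*(seat+x*hx+y*hy),190]).round(0))
E
```

```text
17.9 [433.08528209 255.61748315 298.38418539] [-1.79930383e+02  2.22801483e-02  1.03622510e+02] [ 2.92416196e+01  9.26821091e+00  8.97606342e+01 -2.74714735e-03
  8.10441998e+01  1.56195529e+01] 53.57954150664538
[449.4 143.1] [ 384  129  133   30 1789]
[315.2 303.3] [ 258  275  122   51 4253]
[495.8 292.3] [ 455  277   77   36 1302]
[205.3 320.7] [196 312  20  18 205]
[430.5 320.8] [421 312  20  18 210]
-41 -7 [[390. 158.]]
-41 7 [[391. 140.]]
60 -7 [[513. 159.]]
60 7 [[515. 141.]]
```

```bash
python3 - <<'E'
from h import *
v=np.load("q5.npy"); W=cam("wrist",dict(ee_pos=v[6:9],ee_rot=v[9:]))
im=cv2.imread("pics/w9.png")[:,:,::-1].copy()
m,_=blobs(im,(8,150,60),(22,255,255),(370,115,530,170),40)
rows=[]
for x in range(402,506,8):
    y=np.nonzero(m[:,x])[0]; g=np.split(y,np.nonzero(np.diff(y)>1)[0]+1); rows.append((x,[ (int(k[0]),int(k[-1])) for k in g]))
print(rows)
A=[];B=[]
for x,g in rows:
    if len(g)==2: A.append((x,sum(g[0])/2));B.append((x,sum(g[1])/2))
for L in(A,B):
    P=plane(W,L,191)[:,:2]; c=P.mean(0); vx,vy,_,_=cv2.fitLine(P.astype(np.float32),2,0,.01,.01).ravel(); print(c,np.degrees(np.arctan2(vy,vx)),len(L))
for x in range(383,402,2):
    y=np.nonzero(m[:,x])[0]; print(x,y.min(initial=999),y.max(initial=0),len(y),end=" | ")
print(plane(W,[(384,146)],204),plane(W,[(391,150)],190))
E
```

```text
[(402, [(130, 132), (134, 137), (148, 150), (153, 155)]), (410, [(130, 132), (135, 136), (148, 150), (153, 155)]), (418, [(130, 132), (135, 137), (148, 150), (153, 155)]), (426, [(131, 132), (135, 137), (148, 151), (153, 155)]), (434, [(131, 133), (135, 137), (149, 151), (153, 155)]), (442, [(131, 133), (135, 137), (149, 151), (154, 155)]), (450, [(131, 133), (135, 138), (149, 151), (154, 155)]), (458, [(131, 133), (135, 138), (149, 151), (154, 156)]), (466, [(131, 133), (135, 138), (149, 152), (154, 156)]), (474, [(132, 133), (135, 138), (150, 152), (154, 156)]), (482, [(132, 139), (150, 152), (154, 156)]), (490, [(132, 139), (150, 152), (154, 157)]), (498, [(132, 139), (150, 152), (154, 157)])]Traceback (most recent call last):
  File "<stdin>", line 13, in <module>
  File "h.py", line 19, in plane
    o,v=ray(C,px); return o+v*((z-o[2])/v[:,2])[:,None]
        ~~~^^^^^^
  File "h.py", line 15, in ray
    p=cv2.undistortPoints(np.array(px,float).reshape(-1,1,2),K,d)[:,0]
      ~~~~~~~~~~~~~~~~~~~^^^^^^^^^^^^^^^^^^^^^^^^^^^^^^^^^^^^^^^^
cv2.error: OpenCV(4.12.0) /io/opencv/modules/calib3d/src/undistort.dispatch.cpp:347: error: (-215:Assertion failed) CV_IS_MAT(_src) && CV_IS_MAT(_dst) && (_src->rows == 1 || _src->cols == 1) && (_dst->rows == 1 || _dst->cols == 1) && _src->cols + _src->rows - 1 == _dst->rows + _dst->cols - 1 && (CV_MAT_TYPE(_src->type) == CV_32FC2 || CV_MAT_TYPE(_src->type) == CV_64FC2) && (CV_MAT_TYPE(_dst->type) == CV_32FC2 || CV_MAT_TYPE(_dst->type) == CV_64FC2) in function 'cvUndistortPointsInternal'
```

```bash
python3 - <<'E'
from h import *
v=np.load("q5.npy"); W=cam("wrist",dict(ee_pos=v[6:9],ee_rot=v[9:]))
P=plane(W,[(402,142.6),(498,145),(402,133.5),(402,151.8)],190); print(P.round(1)); d=P[1]-P[0]
a=np.arctan2(d[1],d[0]); print("yaw",np.degrees(a),"gap",np.linalg.norm(P[2]-P[3]))
T=plane(W,[(384,142.5)],203)[0]; print("tip outer",T.round(1)); hx=np.array([np.cos(a),np.sin(a)])
t=T[:2]+3*hx # tip wire axis, x=-41
seat=t+41*hx; print("seat",seat, "off axis",np.cross(hx,seat-P[0][:2]))
S,D=cam("scene"),cam("side")
# tip height by tri: wires at bend
for n,C in(("scene",S),("side",D)):
    for z in(190,204): print(n,z,proj(C,[*t,z]).round(1))
for n,b in(("scene",(420,155,475,200)),("side",(205,125,268,165))):
    im=cv2.imread(f"pics/{n}0.png")[:,:,::-1].copy(); m,r=blobs(im,(8,150,100),(22,255,255),b,15)
    ys,xs=np.nonzero(m[136:] if n=="side" else m); i=xs.argmin(); print(n,xs[i],ys[i]+(136 if n=="side" else 0))
E
```

```text
[[479.5 353.8 190. ]
 [556.  371.  190. ]
 [477.4 360.5 190. ]
 [481.6 347.  190. ]]
yaw 12.675136661422396 gap 14.151460402207102
tip outer [463.1 349.5 203. ]
seat [506.0176298  359.20440549] off axis -0.5652878654194105
scene 190 [[431.2 166.5]]
scene 204 [[432.1 162.9]]
side 190 [[221.3 149.7]]
side 204 [[220.5 144.8]]
scene 430 165
side 218 143<stdin>:7: DeprecationWarning: Arrays of 2-dimensional vectors are deprecated. Use arrays of 3-dimensional vectors instead. (deprecated in NumPy 2.0)
```

>>> carry_out([
  [0,9,0,10,-8,0,-1],
  [0,18,0,20,-8,0,-1],
  [0,26,0,30,-8,0,-1],
  [0,34,0,40,-8,0,-1],
  [0,43,0,50,-8,10,-1],
  [0,51,0,60,-8,20,-1],
  [0,60,0,70,-8,30,-1],
  [0,60,0,70,-8,30,-1],
  [0,60,0,70,-8,30,-1],
])

```text
time_s: 18.95
ee_pos: [409.9, 321.5, 268.5]
ee_rot: [-179.9, -59.8, 103.3]
force: [-0.4, 0.7, -1.9]
gripper_width: 53.6
gripper_force: 30.0
```

```bash
python3 - <<'E'
from h import *
s=state(); print(s["time_s"],s["ee_pos"],s["ee_rot"],s["qpos"].round(1)); print(tool(s).round(3))
E
```

```text
18.95 [409.93599084 321.48266196 268.4625715 ] [-179.89450642  -59.84430069  103.34415194] [  3.3  15.9 111.3  60.   79.5 -37.1]
[[-1.16000e-01  9.73000e-01 -2.01000e-01  4.09936e+02]
 [ 4.89000e-01  2.32000e-01  8.41000e-01  3.21483e+02]
 [ 8.65000e-01 -1.00000e-03 -5.02000e-01  2.68463e+02]
 [ 0.00000e+00  0.00000e+00  0.00000e+00  1.00000e+00]]
```

```bash
cat > k.py <<'E'
from h import *
from scipy.optimize import least_squares
rz=lambda a:Ro.from_euler("z",a,degrees=True).as_matrix()
ry=lambda a:Ro.from_euler("y",a,degrees=True).as_matrix()
def fk(p,q):
    a,h,L1,L2,e,Lt=p
    R=rz(q[0]); P=R@[a,0,h]; R=R@ry(q[1]); P=P+R@[0,0,L1]; R=R@ry(q[2]); P=P+R@[e,0,L2]
    W=P; R=R@rz(q[3])@ry(q[4])@rz(q[5]+90); return P+R@[0,0,Lt],R,W
E
python3 - <<'E'
from k import *
s=state(); D=[np.load(f"q{i}.npy") for i in range(1,6)]+[np.r_[s["qpos"],s["ee_pos"],s["ee_rot"]]]
f=lambda p:np.concatenate([fk(p,d[:6])[0]-d[6:9] for d in D])
r=least_squares(f,[50,300,350,350,0,348]); p=r.x; print(p.round(1),abs(r.fun).max()); np.save("p.npy",p)
d=D[-1];print(fk(p,d[:6])[1].round(3))
lo=np.array([-177.97,-48.28,12.27,-77.06,2.81,-146.56]);hi=np.array([177.97,115.42,149.76,257.06,150.46,146.56])
seat=np.array([507.5,359,190]);hx=np.array([np.cos(np.radians(12.7)),np.sin(np.radians(12.7)),0])
for T in(90,75,65):
  for yaw in(102.7,92,85,80):
    dd=np.array([np.cos(np.radians(yaw)),np.sin(np.radians(yaw)),0]);st,ct=np.sin(np.radians(T)),np.cos(np.radians(T))
    z=dd*st+[0,0,-ct]; x=dd*ct+np.array([0,0,st]); R=np.c_[x,np.cross(z,x),z]
    for X,up in((-105,7),(0,-13)):
        loop=seat+X*hx+[0,0,up]; t=loop-45*x+16*z
        g=lambda q:np.r_[fk(p,q)[0]-t,300*(fk(p,q)[1]-R).ravel()]
        k=least_squares(g,np.clip(d[:6],lo+1,hi-1),bounds=(lo,hi)); print(T,yaw,X,t.round(),k.x.round(0),"W",fk(p,k.x)[2].round(0),"err",k.cost.round(1))
E
```

```text
[ -4.4 148.9 591.7 421.1  21.9 346.9] 11.529973817677494
[[-0.116  0.973 -0.201]
 [ 0.489  0.232  0.841]
 [ 0.865 -0.001 -0.502]]
90 102.7 -105 [402. 352. 152.] [  2.  45. 123.  79.  92. -78.] W [478.  13. 152.] err 0.0
90 102.7 0 [504. 375. 132.] [  4.  50. 109.  81.  93. -69.] W [580.  36. 132.] err 0.0
90 92 -105 [405. 352. 152.] [  1.  44. 132.  89.  90. -86.] W [417.   5. 152.] err 0.0
90 92 0 [507. 375. 132.] [  3.  48. 117.  91.  90. -75.] W [519.  28. 132.] err 0.0
90 85 -105 [406. 352. 152.] [  1.  44. 137.  96.  90. -91.] W [376.   6. 152.] err 0.0
90 85 0 [509. 375. 132.] [  4.  47. 123.  98.  89. -80.] W [479.  29. 132.] err 0.0
90 80 -105 [408. 352. 152.] [  2.  45. 141. 102.  91. -96.] W [348.  10. 152.] err 0.0
90 80 0 [510. 375. 132.] [  4.  47. 127. 104.  88. -84.] W [450.  33. 132.] err 0.0
75 102.7 -105 [404. 340. 149.] [  2.  35. 122.  74.  81. -67.] W [478.  13. 239.] err 0.0
75 102.7 0 [507. 363. 129.] [  4.  41. 108.  75.  82. -60.] W [580.  36. 219.] err 0.0
75 92 -105 [405. 340. 149.] [  1.  32. 130.  84.  76. -72.] W [417.   5. 239.] err 0.0
75 92 0 [507. 36
[... 399 characters left out ...]
.] err 0.0
65 102.7 -105 [406. 332. 149.] [  3.  29. 121.  69.  73. -58.] W [475.  25. 296.] err 0.0
65 102.7 0 [508. 355. 129.] [  5.  36. 107.  68.  75. -52.] W [578.  48. 276.] err 0.0
65 92 -105 [405. 331. 149.] [  2.  25. 128.  79.  68. -61.] W [416.  17. 296.] err 0.0
65 92 0 [508. 354. 129.] [  4.  33. 115.  78.  68. -55.] W [519.  40. 276.] err 0.0
65 85 -105 [405. 331. 149.] [  3.  23. 133.  87.  64. -64.] W [377.  18. 296.] err 0.0
65 85 0 [507. 355. 129.] [  5.  31. 121.  86.  64. -58.] W [480.  41. 276.] err 0.0
65 80 -105 [404. 331. 149.] [  4.  22. 137.  93.  62. -67.] W [350.  22. 296.] err 0.0
65 80 0 [507. 355. 129.] [  6.  30. 124.  92.  61. -61.] W [452.  45. 276.] err 0.0
```

```bash
cat > tgt.py <<'E'
from k import *
seat=np.array([507.5,359,190]);hx=np.array([np.cos(np.radians(12.7)),np.sin(np.radians(12.7)),0])
def target(X,up,T=80,yaw=84,tz=36):
    dd=np.array([np.cos(np.radians(yaw)),np.sin(np.radians(yaw)),0]);st,ct=np.sin(np.radians(T)),np.cos(np.radians(T))
    z=dd*st+[0,0,-ct]; x=dd*ct+np.array([0,0,st]); R=np.c_[x,np.cross(z,x),z]
    return seat+X*hx+[0,0,up]-45*x+(tz-21)*z, R
def cmd(s,t,R):
    M=tool(s); return Ro.from_matrix(M[:3,:3].T@R).as_rotvec(degrees=True).round(1), (M[:3,:3].T@(t-M[:3,3])).round(1)
E
python3 - <<'E'
from tgt import *
print(cmd(state(),*target(-105,7))); print(target(-105,7)[0],target(0,7)[0])
E
```

```text
(array([-18.4,  20. ,   6.7]), array([-91.4,   1. ,  78.3]))
[405.79617653 342.83598047 150.07892845] [508.22730364 365.91983193 150.07892845]
```

>>> carry_out([
  [-4.6,5,1.7,-23,0,20,-1],
  [-9.2,10,3.4,-46,0,39,-1],
  [-13.8,15,5,-69,1,58,-1],
  [-18.4,20,6.7,-91.4,1,78.3,-1],
  [-18.4,20,6.7,-91.4,1,78.3,-1],
  [-18.4,20,6.7,-91.4,1,78.3,-1],
  [-18.4,20,6.7,-91.4,1,78.3,-1],
  [-18.4,20,6.7,-91.4,1,78.3,-1],
])

```text
time_s: 19.75
ee_pos: [406.6, 344.0, 154.1]
ee_rot: [176.8, -80.2, 87.2]
force: [-0.3, -0.4, -1.8]
gripper_width: 53.8
gripper_force: 30.0
```

```bash
python3 - <<'E'
from tgt import *
s=state(); print(s["time_s"],s["ee_pos"],s["ee_rot"],s["qpos"].round(1),cmd(s,*target(-105,7)))
W=cam("wrist",s); im=grab_frame("wrist"); cv2.imwrite("pics/w10.png",im[:,:,::-1])
for n in ("scene","side"): cv2.imwrite(f"pics/{n}10.png",grab_frame(n)[:,:,::-1])
for x,z in((-44,190),(-41,204),(-35,190),(60,190)):
    print(x,z,proj(W,[*(seat+x*hx)[:2],z]).round(1))
for c,b in blobs(im,(8,150,60),(22,255,255),(0,0,640,480),60)[1]: print(c,b)
a=im[60:360,200:640]; b=cv2.imread("pics/scene10.png")[130:290,380:500][:,:,::-1]
o=np.zeros((600,800,3),np.uint8); o[:300,:440]=a; o[:480,440:800]=cv2.resize(b,(360,480))
c=cv2.imread("pics/side10.png")[100:250,160:310][:,:,::-1]; o[300:600,:300]=cv2.resize(c,(300,300))
cv2.imwrite("pics/m10.png",o[:,:,::-1])
E
```

```text
19.75 [406.61563048 343.96012815 154.05986929] [176.84799839 -80.24086039  87.15584316] [  0.5  34.7 137.   95.1  79.4 -82.1] (array([ 0. , -0.3,  0.5]), array([-4.1, -0.7, -0.5]))
-44 190 [[422.5 232.5]]
-41 204 [[431.1 207.4]]
-35 190 [[436.4 230.6]]
60 190 [[559.4 213.6]]
[163.  125.8] [  90   89  165  149 5012]
[289.  169.6] [274 139  30  63 946]
[447.9 225. ] [ 361  200  214   55 5748]
[317.6 305.4] [ 258  276  122   50 4272]
[202.1 340.4] [195 311  21  59 530]
[435.2 339.7] [422 312  20  58 394]
[367.3 386.6] [ 216  356  333   49 8849]
```

View pics/m10.png

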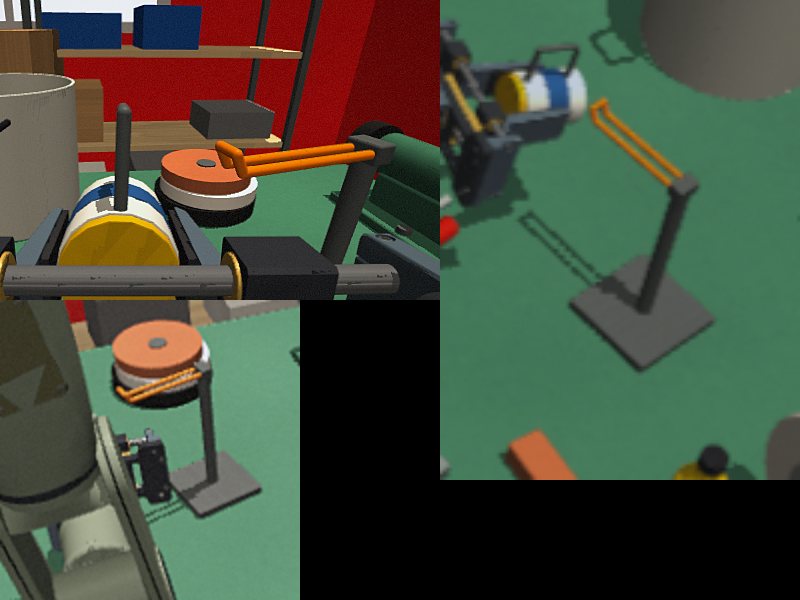

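The wrist crop shows the hook tip and bend at about (432,207) and (436,230), within a few pixels of prediction. The handle stands upright to the left, in line to slide over the tip. Going in slowly.

>>> carry_out([
  [0,0,0,-3,0,0,-1],
  [0,0,0,-3.5,9,3,-1],
  [0,0,0,-3,20,6.5,-1],
  [0,0,0,-2,31,10,-1],
  [0,0,0,-1.5,42,14,-1],
  [0,0,0,-1,53,17.5,-1],
  [0,0,0,0,64,21,-1],
  [0,0,0,0,75,25,-1],
  [0,0,0,1,84.6,28,-1],
  [0,0,0,1,84.6,28,-1],
  [0,0,0,1,84.6,28,-1],
  [0,0,0,1,84.6,28,-1],
])

```text
time_s: 21.1
ee_pos: [491.5, 362.4, 146.6]
ee_rot: [-179.5, -80.2, 83.5]
force: [0.7, 0.2, -2.8]
gripper_width: 53.6
gripper_force: 30.0
```

```bash
python3 - <<'E'
from tgt import *
s=state(); print(s["time_s"],s["ee_pos"],s["force"],cmd(s,*target(-15,7)),cmd(s,*target(-5,-15,tz=34)))
M=tool(s); lp=M@np.array([45,0,-16,1]); d=lp[:3]-seat; print("loop in hook",d@hx, d@[-hx[1],hx[0],0],d[2])
W=cam("wrist",s); im=grab_frame("wrist"); cv2.imwrite("pics/w11.png",im[:,:,::-1])
m,_=blobs(im,(5,120,60),(24,255,255),(250,100,640,300),40)
for x in range(260,560,14):
    y=np.nonzero(m[:,x])[0]; g=np.split(y,np.nonzero(np.diff(y)>2)[0]+1) if len(y) else []; print(x,[(int(k[0]),int(k[-1])) for k in g],end="; ")
print()
for t in (63,69): print("handle bar",t,proj(W,(M@np.array([t,0,-16,1]))[:3]).round(1))
for x in(-44,-35,-15,0,40): print(x,proj(W,seat+x*hx).round(1))
E
```

```text
21.1 [491.53937071 362.3967361  146.61353778] [ 0.73922937  0.16108235 -2.84239243] (array([-0. , -0.2, -0.1]), array([ 3.5,  2. , -0.2])) (array([-0. , -0.2, -0.1]), array([-17.6,  11.5,   4.8]))
loop in hook -17.344342169399656 -0.860988687421921 3.683788643227757
260 [(108, 112), (115, 115), (138, 224)]; 274 [(108, 109), (112, 112), (115, 115), (138, 202), (205, 205), (209, 209), (212, 212), (218, 243), (292, 299)]; 288 [(108, 112), (115, 115), (184, 209), (221, 245), (282, 299)]; 302 [(103, 115), (181, 181), (184, 186), (189, 202), (205, 207), (219, 243), (277, 299)]; 316 [(105, 111), (114, 114), (275, 299)]; 330 [(108, 110), (114, 114), (204, 204), (211, 239), (276, 299)]; 344 [(107, 114), (182, 242), (281, 299)]; 358 [(107, 111), (114, 114), (182, 183), (187, 257), (289, 299)]; 372 [(107, 114), (179, 193), (196, 196), (199, 202), (205, 205), (211, 256)]; 386 [(106, 107), (110, 111), (114, 114), (194, 205), (209, 253)]; 400 [(102, 111), (198, 198), (201, 202), (207, 245)]; 414 [(103, 114), (198, 201), (205, 227)]; 428 [(102, 103), (106, 106), (110, 114), (197, 225)]; 442 [(103, 113), (202, 223)]; 456 [(104, 111), (114, 114), (191, 191), (210, 221)]; 470 [(105, 105), (108, 110), (114, 114)]; 484 [(108, 113)]; 498 [(223, 223)]; 512 []; 526 []; 540 [(232, 232)]; 554 []; 
handle bar 63 [[316.2 187.7]]
handle bar 69 [[316.2 174.3]]
-44 [[260.3 240.1]]
-35 [[279.6 237.5]]
-15 [[320.3 232. ]]
0 [[349.  228.1]]
40 [[418.4 218.7]]
```

The hook is through the opening with no contact force, and the loop sits at x -17, y -1, z +4 mm in the stand's frame. Lowering now.

>>> carry_out([
  [0,0,0,2,6,2,-1],
  [0,0,0,2,11.5,4.8,-1],
  [0,0,0,-4,11.5,4.8,-1],
  [0,0,0,-9,11.5,4.8,-1],
  [0,0,0,-13,11.5,4.8,-1],
  [0,0,0,-16,11.5,4.8,-1],
  [0,0,0,-18,11.5,4.8,-1],
  [0,0,0,-18,11.5,4.8,-1],
  [0,0,0,-18,11.5,4.8,-1],
])

```text
time_s: 22.05
ee_pos: [503.8, 362.9, 128.3]
ee_rot: [-179.8, -80.2, 83.8]
force: [0.6, -0.5, -2.3]
gripper_width: 53.8
gripper_force: 30.0
```

```bash
python3 - <<'E'
from tgt import *
s=state(); print(s["time_s"],s["ee_pos"],s["force"])
M=tool(s); lp=M@np.array([45,0,-16,1]); d=lp[:3]-seat; print("loop in hook",d@hx, d@[-hx[1],hx[0],0],d[2])
E
```

```text
22.05 [503.82997678 362.85633958 128.25377037] [ 0.62372249 -0.5281019  -2.28659259]
loop in hook -5.307529524550449 -3.1139302601027308 -14.678788411373631
```

>>> carry_out([
  [0,0,0,-1,0,0,-1],
  [0,0,0,-2,0,0,-1],
  [0,0,0,-3,0,0,-1],
  [0,0,0,-3,0,0,-1],
])

```text
time_s: 22.45
ee_pos: [503.8, 362.6, 126.1]
ee_rot: [180.0, -80.3, 84.0]
force: [-0.5, 1.2, 0.1]
gripper_width: 53.4
gripper_force: 30.0
```

>>> carry_out([
  [0,0,0,0,0,0,0.4],
  [0,0,0,0,0,0,0.4],
  [0,0,0,0,0,0,0.4],
  [0,0,0,0,0,0,0.4],
  [0,0,0,0,0,0,0.4],
  [0,0,0,0,0,0,0.4],
])

```text
time_s: 23.05
ee_pos: [503.8, 362.4, 125.3]
ee_rot: [-179.8, -80.2, 83.8]
force: [0.1, -0.3, 0.1]
gripper_width: 63.8
gripper_force: 0.0
```

```bash
python3 - <<'E'
from tgt import *
s=state(); W=cam("wrist",s); M=tool(s); im=grab_frame("wrist"); cv2.imwrite("pics/w12.png",im[:,:,::-1])
old=cv2.imread("pics/w11.png")[:,:,::-1].copy()
for n,i in(("before",old),("now",im)):
    for c,b in blobs(i,(22,150,60),(35,255,255),(200,180,440,330),100)[1]: print(n,"lid",c,b)
a=cv2.imread("pics/scene10.png"); sc=grab_frame("scene"); cv2.imwrite("pics/scene12.png",sc[:,:,::-1])
for n,i in(("s10",a[:,:,::-1].copy()),("s12",sc)):
    for c,b in blobs(i,(22,150,60),(35,255,255),(380,130,500,240),20)[1]: print(n,c,b)
E
```

```text
before lid [318.1 302.7] [ 262  275  116   50 2782]
now lid [322.6 302.2] [ 266  277  116   48 2519]
s10 [403.3 160.7] [399 154  10  14  98]
s12 [426.8 191.5] [422 184  10  15 105]
```

>>> carry_out([
  [0,0,0,0,0,-6,0.4],
  [0,0,0,0,0,-16,0.4],
  [0,0,0,0,0,-30,0.4],
  [0,0,0,0,0,-46,0.4],
  [0,0,0,0,0,-64,0.4],
  [0,0,0,0,0,-84,0.4],
  [0,0,0,0,0,-105,0.4],
  [0,0,0,0,0,-110,0.4],
  [0,0,0,0,0,-110,0.4],
  [0,0,0,0,0,-110,0.4],
  [0,0,0,0,0,-110,0.4],
  [0,0,0,0,0,-110,0.4],
  [0,0,0,0,0,-110,0.4],
  [0,0,0,0,0,-110,0.4],
  [0,0,0,0,0,-110,0.4],
  [0,0,0,0,0,-110,0.4],
  [0,0,0,0,0,-110,0.4],
  [0,0,0,0,0,-110,0.4],
  [0,0,0,0,0,-110,0.4],
  [0,0,0,0,0,-110,0.4],
])

```text
time_s: 25.15
ee_pos: [492.4, 254.6, 144.0]
ee_rot: [-179.8, -80.2, 83.8]
force: [-0.6, -0.2, -0.9]
gripper_width: 64.0
gripper_force: 0.0
```

```bash
python3 - <<'E'
from tgt import *
s=state(); print(s["time_s"],s["ee_pos"],s["force"]); W=cam("wrist",s)
P=[]
for k in range(6):
    im=grab_frame("wrist")
    P.append([(c.tolist(),int(b[4])) for c,b in blobs(im,(24,150,60),(35,255,255),(200,120,460,330),300)[1]])
print(P); cv2.imwrite("pics/w13.png",im[:,:,::-1])
m,_=blobs(im,(100,120,40),(125,255,255),(200,100,460,330),100)
sc=grab_frame("scene"); cv2.imwrite("pics/scene13.png",sc[:,:,::-1]); sd=grab_frame("side"); cv2.imwrite("pics/side13.png",sd[:,:,::-1])
S=cam("scene")
print("scene lid",blobs(sc,(22,150,60),(35,255,255),(380,130,500,240),20)[1],"blue",blobs(sc,(100,120,40),(125,255,255),(400,150,480,240),20)[1])
hang=target(-5,-15,tz=34)
print("expect tin mid",proj(S,hang[0]),"lid",proj(W,hang[0]-48*hang[1][:,2]))
print("red handle scene",blobs(sc,(0,180,90),(6,255,255),(350,195,395,230),15)[1])
E
```

```text
25.15 [492.37506219 254.57063904 143.98582425] [-0.6168565  -0.17981414 -0.85781262]
[[], [], [], [], [], []]
scene lid [(array([426.7, 192.8]), array([422, 185,  10,  17, 136], dtype=int32))] blue [(array([442.1, 189.8]), array([436, 181,  11,  19, 111], dtype=int32))]
expect tin mid [[438.03006431 189.36271597]] lid [[315.86316765 258.96466956]]
red handle scene [(array([374. , 210.7]), array([362, 202,  24,  19, 179], dtype=int32))]
```

```bash
python3 - <<'E'
from h import *
import workcell
for k in range(8): print([c.tolist() for c,b in blobs(grab_frame("scene"),(22,150,60),(35,255,255),(380,130,500,240),20)[1]],end=" ")
print(workcell.workorder.job_done())
E
```

```text
[[426.7, 192.9]] [[426.7, 192.9]] [[426.7, 192.8]] [[426.7, 192.7]] [[426.7, 192.9]] [[426.6, 192.8]] [[426.7, 193.0]] [[426.7, 192.8]] the job is handed in; nothing more can be done
None
```

The job is handed in with no verdict returned: the closed tin hangs still on the hook by its handle, the lever is back open, the gripper is clear of everything, and I saw no sign of a bystander being disturbed, though I did not measure them at the end.

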